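Tighten the stone clamp with the click wrench

TASK

The click wrench is already seated on the nut of the stone clamp. Turn it clockwise (seen from above) by its handle until it breaks over with a click, stop at once so that the nut is not overtightened, then let go, leaving the nut snug.

Things in the scene. Friction and masses are not known exactly. Their poses are not given: they have to be found in the camera images.
- wrench_grip (a point): Centre of the ribbed black round grip (86 mm long, 26 mm across, middle 91 mm above the table) of the level steel click wrench, whose round head sits on the nut of the clamp: a wooden board with a steel strap over a grey stone. x points along the handle to the nut, z up: the nut's upright axis is 170 mm along +x, the handle's end 48 mm along -x. The flat spanner lying loose is not meant.
- nut (a joint): How far the nut has run down, rad, growing clockwise seen from above. It starts between 0 and 0.25, turns against light friction (about 1.5 N at the grip) and stops, snug, at 0.60. It backs off if the wrench is turned back by more than its break-over.
- click (a joint): Break-over of the handle against the wrench's round head, about the nut's axis, rad, clockwise: 0 straight. With the nut snug, a sideways push of about 6 N at the grip makes it give way with a click; the push then falls off by half or more, and at about 0.18 the handle is against its stop. Let go, it springs back to 0.
- strain (a joint): Elastic twist of the clamp's stud, rad, clockwise, added to the nut's turn: 0 unloaded, about 0.04 when the wrench clicks (25 N m per rad). Pushing on after the handle has reached its stop twists it further; past 0.08 the clamp is overtightened.

How it is judged (in metres and radians):
On the way:
1. the nut is snug and the wrench handle breaks over (click joint past 0.06 rad with the nut past 0.55 rad) (value of joint click above 0.06 rad and value of joint nut above 0.55 rad), for 0.05 s.
At the end, for the whole second after the job is handed in: The wrench has clicked once snug and has been let go: the nut still snug (nut joint past 0.45 rad, that is within 0.15 rad of its stop), the handle sprung back straight (click joint under 0.03 rad), the stud unloaded (strain under 0.03 rad) (value of joint nut above 0.45 rad and value of joint each of click, strain below 0.03 rad); the robot touches nothing.
It fails at once if the clamp is overtightened: the stud is twisted past 0.08 rad by pushing on after the click (value of joint strain above 0.08 rad).
It also fails if it takes over 40 s, if anything falls off the work surface, if the arm or the gripper's body presses on something with over 40 N, if the wrist force passes 120 N, or if a joint passes its speed limit or range.

ROBOT

A 6-joint arm with a two-finger parallel gripper is mounted at the origin on a cart in front of the work surface, level with it; the furniture and walls round the work are solid. World frame = base frame: x ahead of the robot, y to its left, z up, the work surface at z = 0. Lengths are in mm, angles in rad, forces in N, time in s.
With the tool pointing down it reaches from about 350 to 775 mm from the base axis. Payload 7.3 kg.
Tool frame: the origin (TCP) lies at the very end of the fingers, on their centre line; the grasp point (between the pads) lies 19 mm behind it (bot.tcp_to_grasp is the distance from the TCP to the grasp point, in mm); z points along the fingers, y is the direction in which the jaws open and shut (so a half turn about z gives the same grasp; the last joint's range is limited). The gripper opens to 92 mm and grips with 3 to 60 N. Pads are 19 mm wide; open, the fingers measure 130 mm over their backs; the gripper's body (75 mm by 190 mm) begins 47 mm behind the grasp point.
Start: joints at [-1.431, 0.342, 1.524, -0, 1.275, -0.146], TCP at [148.033, -503.717, 226.741] pointing down, gripper open.
Joint ranges: [-2.53, 2.53], [-0.77, 2.02], [0.04, 2.7], [-1, 4.14], [0.28, 2.66], [-3.11, 3.11]. Speed limits (rad/s): [2.57, 2.57, 3.14, 3.14, 3.14, 3.14].

INTERFACE

Orientations are given as [roll, pitch, yaw] about the fixed x, y, z axes, in that order (R = Rz(yaw) Ry(pitch) Rx(roll)).
In Python, from plant import bot gives the robot as it stands. The module is installed in compiled form; this text tells all that it offers.
- The arm moves only by the tool carry_out, never from a script. Its argument "motion" is a list of rows, each a list of 5 numbers: the closure, from 0 (fully open) to 1 (shut), then the shift along the tool's x, y, z in mm, then the turn about the tool's z in degrees. In form: [[claw, dx, dy, dz, spin], ...]. A call has 1 to 10 rows; each row is the pose to reach, as a shift and turn from the pose measured when the call began, along the tool's axes at that moment; what a row does not reach only later rows make up. A row lasts 1/8 s, in which the tool goes at most 62.5 mm and 10.7 degrees, less where a joint would pass 70% of its speed; a pose out of reach is approached as far as the arm can. A call with a gripper value outside its range is refused whole. The fingers move at their own pace and stop on an object; the grip force is fixed at half the most. Time passes only in rows, so rows that repeat a pose let the fingers close. It gives the time, the measured TCP pose, the force and the opening at its end, in the units of the state.
- bot.get_obs(): the state, without advancing time (a new reading comes with each control period).
- bot.capture(name): name is "scene" or "top" or "wrist"; returns a dict with "color" (480x640x3 uint8, red, green, blue), "depth" (480x640 float32, mm along the optical axis (not along the pixel's ray), 0 where there is no reading), "K" (3x3 intrinsics, pixels), "k1" (the pictures are not rectified: a ray, as slopes to the right and down, at radius r is drawn at 1 + k1 r^2 times it, then the intrinsics apply), "camera_from_world" (4x4, takes a point from world to camera coordinates). Camera axes: x right, y down, z forward; pixel columns grow to the right and rows downward; lengths in mm; the calibration is good to about 2 mm. A picture is of the moment at which its call begins.
- bot.close_job(): hands the job in, once; it reports no verdict.
The state is a dict: "time": time; "joint_positions": joint angles; "dq": joint speeds; "tau": joint torques, N m; "tool_pos": TCP position; "tcp_rot": TCP orientation; "contact_force": force on the tool from outside, world axes, zero at the start; "moment": the same for the moment, N m; "grip_width": finger opening in mm.
Only numpy, scipy, OpenCV 4.12 (cv2) and the standard library are available. Lean on these libraries where they do the work, as an engineer would, in place of code of your own. Each camera call takes 0.05 s, during which the arm holds its last target.

## Working session

There is one attempt and no reset: what is moved stays moved. The work goes in short steps, Python scripts to look and compute and a tool call to move; the robot and the scene stay as the last step left them, time stands still between calls to the robot, and variables do not carry over. Pictures are saved under pics/ and viewed, and the job is handed in when it is done.

Besides the shell and the picture viewer there is one more tool, called as a command line: name --pt "numbers of a row" for each row, then --argument value for the rest. carry_out: Moves the arm, as the interface text tells. Its arguments: {"type":"object","properties":{"motion":{"type":"array","items":{"type":"array","items":{"type":"number"}}}},"required":["motion"]}

```bash
mkdir -p pics; python3 - <<'E'
from plant import bot
import cv2,pickle
o=bot.get_obs();print(o)
for n in("scene","top"):
    c=bot.capture(n);pickle.dump(c,open(n+".pkl","wb"));cv2.imwrite(f"pics/{n}1.png",c["color"][:,:,::-1]);print(n,c["K"],c["k1"],c["camera_from_world"])
E
```

```text
{'time': 0.0, 'joint_positions': array([-1.43099114e+00,  3.42716384e-01,  1.52498691e+00,  5.93148851e-06,
        1.27539016e+00, -1.45974282e-01]), 'dq': array([ 0.00098283, -0.00032917, -0.00120899, -0.00060896, -0.00200103,
       -0.00054567]), 'tau': array([-7.31832642e-04, -4.31250715e+01, -2.44217044e+01,  7.17785186e-02,
        5.59201394e-02, -8.23581058e-05]), 'tool_pos': array([ 147.9813829 , -503.30566949,  226.05875674]), 'tcp_rot': array([-3.14010864e+00, -2.23912922e-04,  2.85777571e-01]), 'contact_force': array([-0.02614948, -0.14532781,  0.23419275]), 'moment': array([ 0.02805213, -0.00448608,  0.05737635]), 'grip_width': 92.00812422280377}
scene [[606.82977976   0.         331.02924288]
 [  0.         606.82977976 231.49763231]
 [  0.           0.           1.        ]] -0.016738513017049723 [[-8.05695033e-01 -5.92167067e-01 -1.39168205e-02  4.50543743e+02]
 [-2.52840412e-01  3.65068571e-01 -8.95989210e-01  2.48216623e+02]
 [ 5.35655896e-01 -7.18375322e-01 -4.43857699e-01  5.78948215e+02]
 [ 0.00000000e+00  0.00000000e+00  0.00000000e+00  1.00000000e+00]]
top [[528.96429524   0.         316.71347035]
 [  0.         528.96429524 234.56569345]
 [  0.           0.           1.        ]] -0.1353558693184434 [[ 1.80900836e-02 -9.99831784e-01 -3.02518628e-03 -2.01147328e+01]
 [-9.96503653e-01 -1.77828653e-02 -8.16347939e-02  5.87569778e+02]
 [ 8.15672652e-02  4.49138943e-03 -9.96657719e-01  9.13486059e+02]
 [ 0.00000000e+00  0.00000000e+00  0.00000000e+00  1.00000000e+00]]
```

View pics/scene1.png

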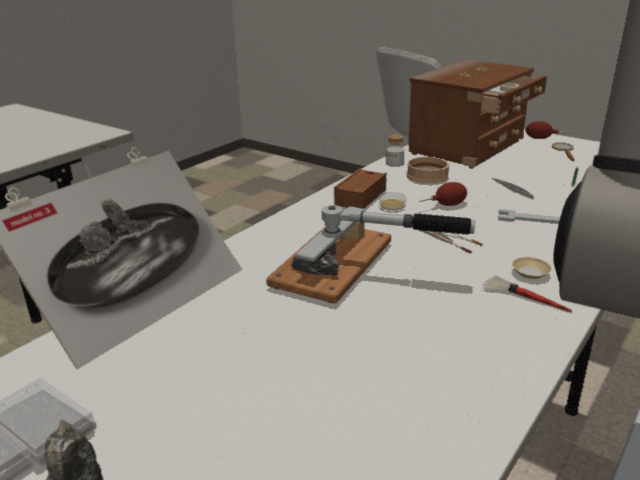

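View pics/top1.png

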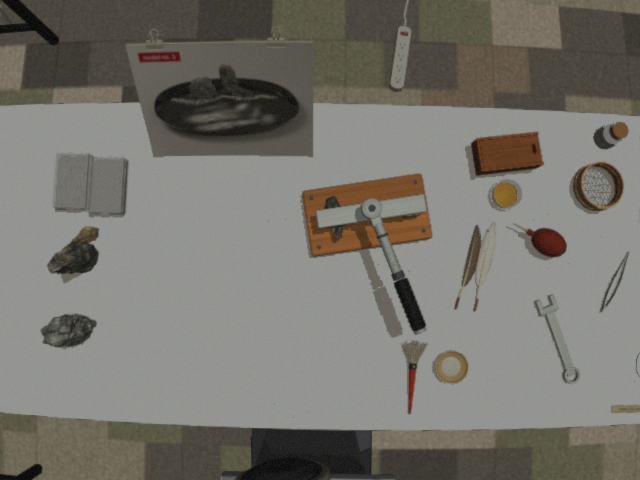

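The top view shows the wrench head at about (372,209) and the black grip running from (398,279) to (420,330). In the scene view the head is at (332,215) and the grip runs from (414,222) to (474,226). Next I measure the grip.

```bash
cat > h.py <<'E'
import numpy as np,cv2,pickle
def ray(c,uv):
    K=c["K"];d=np.array([c["k1"],0,0,0,0.])
    p=cv2.undistortPoints(np.array(uv,float).reshape(-1,1,2),K,d).reshape(-1,2)
    T=c["camera_from_world"];R=T[:3,:3];o=-R.T@T[:3,3]
    return o,np.c_[p,np.ones(len(p))]@R
def onz(c,uv,z):
    o,d=ray(c,uv);return o+d*((z-o[2])/d[:,2])[:,None]
def grip(c,roi,thr=45):
    x0,y0,x1,y1=roi;g=c["color"].max(2)
    m=np.zeros_like(g);m[y0:y1,x0:x1]=(g[y0:y1,x0:x1]<thr)*255
    n,l,s,ce=cv2.connectedComponentsWithStats(m);k=1+np.argmax(s[1:,4])
    return (l==k),s[k],ce[k]
E
python3 - <<'E'
from h import *
t=pickle.load(open("top.pkl","rb"));s=pickle.load(open("scene.pkl","rb"))
m,st,ce=grip(t,(385,265,440,340));print(st,ce)
ys,xs=np.nonzero(m);r=cv2.minAreaRect(np.c_[xs,ys].astype(np.float32));print(r)
P=onz(t,np.c_[xs,ys],91);
c=P.mean(0)[:2];u,sv,vt=np.linalg.svd(P[:,:2]-c,full_matrices=False);a=vt[0];a*=np.sign(a[0])
q=(P[:,:2]-c)@vt[0];w=(P[:,:2]-c)@vt[1];print("grip c",c,"mid",c+vt[0]*(q.max()+q.min())/2,"dir",a,np.degrees(np.arctan2(a[1],a[0])),"len",np.ptp(q),np.ptp(w))
print("nut pred",c+170*a)
for z in(91,110):print("head",z,onz(t,[[372,209]],z))
m2,st2,ce2=grip(s,(405,205,490,240));print(st2,ce2)
o1,d1=ray(t,[ce]);o2,d2=ray(s,[ce2]);d1=d1[0];d2=d2[0]
k=np.linalg.lstsq(np.c_[d1,-d2],o2-o1,rcond=None)[0];print("tri",o1+k[0]*d1,o2+k[1]*d2)
dep=t["depth"][m];print("depth",np.median(dep))
o,d=ray(t,np.c_[xs,ys]);X=o+d*t["depth"][ys,xs][:,None];print("top z",np.percentile(X[:,2],[5,50,95]))
E
```

```text
[395 279  30  52 699] [409.42632332 304.23175966]
((409.5689697265625, 304.17242431640625), (52.73747634887695, 13.555760383605957), 68.19859313964844)
grip c [ 470.62652306 -163.73147068] mid [ 470.6444445 -163.7240638] dir [0.92417872 0.38196033] 22.455162938155848 len 86.20444124424884 22.424247477678048
nut pred [627.73690549 -98.7982147 ]
head 91 [[ 626.40947046 -100.52975998   91.        ]]
head 110 [[623.88937658 -98.62909313 110.        ]]
[405 215  66  19 883] [439.97508494 223.79501699]
tri [ 470.60751422 -163.7740603    90.6677199 ] [ 473.96486279 -161.92852216   90.19093039]
depth 850.23883
top z [ 96.72460541 101.63174929 104.84552367]
```

The grip is at (470.6, -163.7, 91) and the handle points 22.5° from world x. The measured length of 86 mm, the triangulated height of 90.7 mm and the predicted nut position (628,-99) against the seen head (626,-100) all agree.

Clockwise means the grip moves toward +y. I'll straddle the grip with open jaws and push with the trailing finger. First I go above it.

carry_out --pt "0 50 -29 0 -1" --pt "0 101 -59 0 -2" --pt "0 152 -88 0 -3" --pt "0 203 -117 0 -4" --pt "0 253 -147 0 -5" --pt "0 304 -176 0 -6" --pt "0 355 -206 0 -6.1" --pt "0 405 -235 0 -6.1" --pt "0 405 -235 0 -6.1" --pt "0 405 -235 0 -6.1"

```text
time: 1.35
tool_pos: [469.9, -163.6, 226.1]
tcp_rot: [-3.14, 0.001, 0.393]
contact_force: [-0.7, 0.3, 0.5]
grip_width: 91.5
```

carry_out --pt "0 0 0 40 0" --pt "0 0 0 80 0" --pt "0 0 0 115 0" --pt "0 0 0 140 0" --pt "0 0 0 154 0" --pt "0 0 0 154 0"

```text
time: 2.1
tool_pos: [468.9, -164.0, 71.7]
tcp_rot: [-3.139, 0.002, 0.392]
contact_force: [-0.5, -0.1, 0.5]
grip_width: 91.7
```

```bash
python3 - <<'E'
from plant import bot
import cv2,pickle
print(bot.get_obs()["contact_force"],bot.get_obs()["tool_pos"])
for n in("scene","wrist"):
    c=bot.capture(n);cv2.imwrite(f"pics/{n}2.png",c["color"][:,:,::-1])
E
```

```text
[-0.51838326 -0.05581504  0.52937074] [ 468.92572977 -164.03087248   71.6715991 ]
```

View pics/scene2.png

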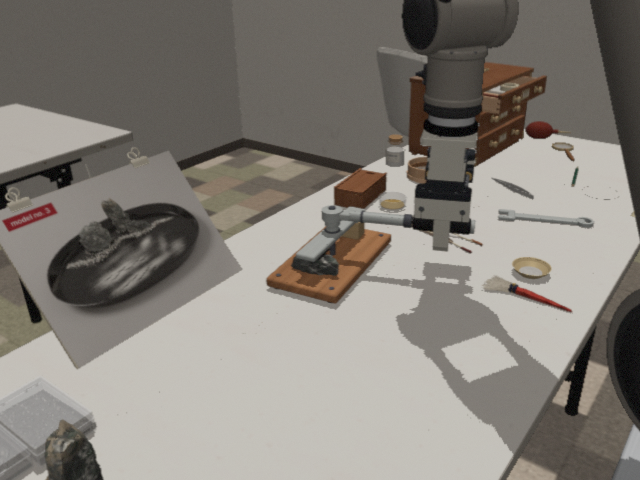

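View pics/wrist2.png

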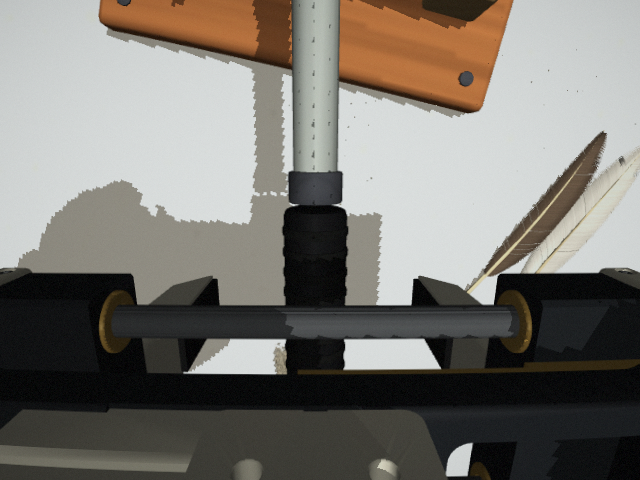

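The grip (column ~315) is centred between the pads (columns ~215 and ~415), with nothing touching. Next I bring the trailing finger up to it.

carry_out --pt "0 2 -10 0 0" --pt "0 2 -20 0 0" --pt "0 2 -28 0 0" --pt "0 2 -31 0 0" --pt "0 2 -33 0 0" --pt "0 2 -34 0 0" --pt "0 2 -34 0 0"

```text
time: 3.08
tool_pos: [459.0, -132.1, 72.9]
tcp_rot: [-3.141, -0.0, 0.392]
contact_force: [0.0, 0.4, -0.4]
grip_width: 91.9
```

```bash
python3 - <<'E'
import numpy as np
for d in range(1,26,1):
    f=np.radians(d);print(d,round(f,3),np.round([170*(1-np.cos(f))+33*np.sin(f),33*(1-np.cos(f))-170*np.sin(f)],1))
E
```

```text
1 0.017 [ 0.6 -3. ]
2 0.035 [ 1.3 -5.9]
3 0.052 [ 2.  -8.9]
4 0.07 [  2.7 -11.8]
5 0.087 [  3.5 -14.7]
6 0.105 [  4.4 -17.6]
7 0.122 [  5.3 -20.5]
8 0.14 [  6.2 -23.3]
9 0.157 [  7.3 -26.2]
10 0.175 [  8.3 -29. ]
11 0.192 [  9.4 -31.8]
12 0.209 [ 10.6 -34.6]
13 0.227 [ 11.8 -37.4]
14 0.244 [ 13.  -40.1]
15 0.262 [ 14.3 -42.9]
16 0.279 [ 15.7 -45.6]
17 0.297 [ 17.1 -48.3]
18 0.314 [ 18.5 -50.9]
19 0.332 [ 20.  -53.5]
20 0.349 [ 21.5 -56.2]
21 0.367 [ 23.1 -58.7]
22 0.384 [ 24.7 -61.3]
23 0.401 [ 26.4 -63.8]
24 0.419 [ 28.1 -66.3]
25 0.436 [ 29.9 -68.8]
```

carry_out --pt "0 1.3 -5.9 0 2" --pt "0 2.7 -11.8 0 4" --pt "0 4.4 -17.6 0 6" --pt "0 6.2 -23.3 0 8" --pt "0 8.3 -29 0 10" --pt "0 10.6 -34.6 0 12" --pt "0 13 -40.1 0 14" --pt "0 13 -40.1 0 14"

```text
time: 4.08
tool_pos: [455.9, -90.2, 73.0]
tcp_rot: [-3.141, -0.0, 0.149]
contact_force: [0.2, -1.8, -0.2]
grip_width: 91.8
```

```bash
cat > a.py <<'E'
from plant import bot
import cv2,pickle,sys
from h import *
o=bot.get_obs()
y=o["tcp_rot"][2];F=o["contact_force"];p=o["tool_pos"]
print("yaw",y,"push reaction (tool y)",F[0]*np.sin(y)-F[1]*np.cos(y),"along",F[0]*np.cos(y)+F[1]*np.sin(y))
# handle angle from geometry: pad face line
print("TCP polar about nut",np.hypot(*(p[:2]-[627.5,-99])), "tcp ang",np.arctan2(-99-p[1],627.5-p[0]))
c=bot.capture("wrist");cv2.imwrite(sys.argv[1],c["color"][:,:,::-1])
E
python3 a.py pics/w3.png
```

```text
yaw 0.14854755618453463 push reaction (tool y) 1.8472991284289197 along -0.09653349161852492
TCP polar about nut 171.8152452589814 tcp ang -0.05125156544301162
```

View pics/w3.png

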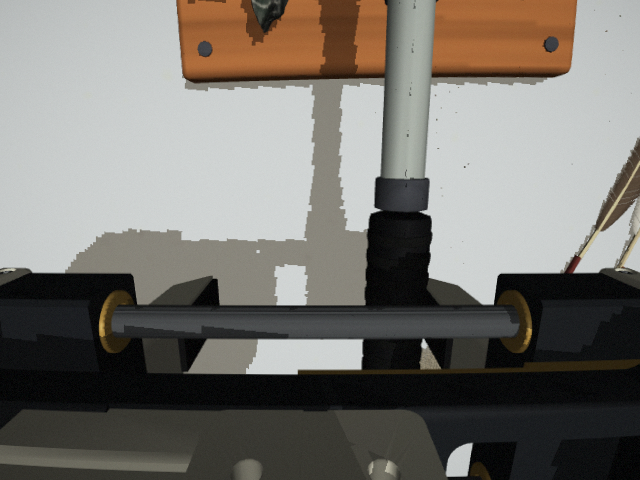

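The handle follows with a 1.8 N running force and is aligned with the tool. I continue in smaller steps, watching for the force rise.

carry_out --pt "0 0.6 -3 0 1" --pt "0 1.3 -5.9 0 2" --pt "0 2 -8.9 0 3" --pt "0 2.7 -11.8 0 4" --pt "0 3.5 -14.7 0 5" --pt "0 3.5 -14.7 0 5"

```text
time: 4.88
tool_pos: [457.2, -75.0, 73.0]
tcp_rot: [-3.141, -0.0, 0.062]
contact_force: [0.7, -2.4, -0.5]
grip_width: 91.9
```

carry_out --pt "0 0.6 -3 0 1" --pt "0 1.3 -5.9 0 2" --pt "0 1.3 -5.9 0 2"

```text
time: 5.25
tool_pos: [458.2, -68.8, 73.0]
tcp_rot: [-3.141, -0.0, 0.027]
contact_force: [1.2, -1.6, -0.3]
grip_width: 91.7
```

carry_out --pt "0 0.6 -3 0 1" --pt "0 1.3 -5.9 0 2" --pt "0 1.3 -5.9 0 2"

```text
time: 5.62
tool_pos: [459.3, -62.7, 73.0]
tcp_rot: [-3.141, -0.0, -0.008]
contact_force: [0.6, -0.4, -0.5]
grip_width: 91.8
```

carry_out --pt "0 0.6 -3 0 1" --pt "0 1.3 -5.9 0 2" --pt "0 1.3 -5.9 0 2"

```text
time: 6.0
tool_pos: [460.6, -56.5, 73.0]
tcp_rot: [-3.141, -0.0, -0.043]
contact_force: [0.9, -1.5, -0.2]
grip_width: 91.7
```

carry_out --pt "0 0.6 -3 0 1" --pt "0 1.3 -5.9 0 2"

```text
time: 6.25
tool_pos: [462.2, -50.5, 73.0]
tcp_rot: [-3.141, -0.0, -0.079]
contact_force: [1.1, -2.2, -0.9]
grip_width: 91.4
```

carry_out --pt "0 0.6 -3 0 1" --pt "0 1.3 -5.9 0 2"

```text
time: 6.5
tool_pos: [464.1, -44.5, 73.0]
tcp_rot: [-3.141, -0.0, -0.115]
contact_force: [0.5, -1.2, -1.0]
grip_width: 91.7
```

carry_out --pt "0 0.6 -3 0 1" --pt "0 1 -4.5 0 1.5"

```text
time: 6.75
tool_pos: [465.6, -39.9, 73.0]
tcp_rot: [-3.141, 0.0, -0.142]
contact_force: [1.2, -1.5, -0.0]
grip_width: 92.1
```

```bash
python3 a.py pics/w4.png
```

```text
yaw -0.1418935698583481 push reaction (tool y) 1.3484660970676265 along 1.3662596298213665
TCP polar about nut 172.36153810324697 tcp ang -0.3497247658255376
```

View pics/w4.png

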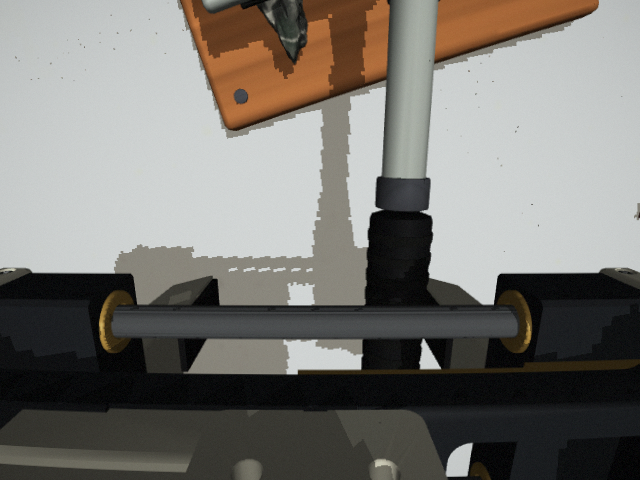

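The grip at columns 365–430 still follows the right finger and the handle is parallel to the tool. The handle has turned 0.534 rad and the force is still low. I'm switching to half-degree steps, which should raise the force by about 1.3 N each once the nut is snug.

carry_out --pt "0 0.3 -1.5 0 0.5"

```text
time: 6.92
tool_pos: [466.1, -38.4, 73.0]
tcp_rot: [-3.141, 0.0, -0.151]
contact_force: [1.4, -1.1, 0.4]
grip_width: 91.6
```

carry_out --pt "0 0.3 -1.5 0 0.5"

```text
time: 7.05
tool_pos: [466.7, -36.9, 73.0]
tcp_rot: [-3.141, 0.0, -0.161]
contact_force: [0.8, -2.1, 0.3]
grip_width: 91.7
```

carry_out --pt "0 0.3 -1.5 0 0.5"

```text
time: 7.18
tool_pos: [467.3, -35.5, 73.0]
tcp_rot: [-3.141, -0.0, -0.17]
contact_force: [0.8, -2.5, -0.4]
grip_width: 91.9
```

carry_out --pt "0 0.3 -1.5 0 0.5"

```text
time: 7.3
tool_pos: [467.9, -34.1, 73.0]
tcp_rot: [-3.141, -0.0, -0.179]
contact_force: [0.4, -2.3, -0.4]
grip_width: 92.0
```

carry_out --pt "0 0.3 -1.5 0 0.5"

```text
time: 7.42
tool_pos: [468.4, -32.8, 73.0]
tcp_rot: [3.141, -0.0, -0.189]
contact_force: [0.2, -3.0, -0.5]
grip_width: 91.8
```

carry_out --pt "0 0.3 -1.5 0 0.5"

```text
time: 7.55
tool_pos: [469.0, -31.5, 73.0]
tcp_rot: [3.141, -0.0, -0.198]
contact_force: [0.9, -4.3, -0.3]
grip_width: 91.7
```

carry_out --pt "0 0.3 -1.5 0 0.5"

```text
time: 7.68
tool_pos: [469.7, -30.2, 73.0]
tcp_rot: [3.141, -0.0, -0.207]
contact_force: [0.9, -5.5, -1.3]
grip_width: 92.1
```

The force is rising at about 1.2 N per step, so the nut is snug.

carry_out --pt "0 0.3 -1.5 0 0.5"

```text
time: 7.8
tool_pos: [470.3, -28.9, 73.0]
tcp_rot: [3.14, -0.0, -0.216]
contact_force: [0.8, -5.2, 0.8]
grip_width: 91.7
```

carry_out --pt "0 0.3 -1.5 0 0.5"

```text
time: 7.92
tool_pos: [470.9, -27.7, 73.0]
tcp_rot: [3.14, -0.0, -0.226]
contact_force: [0.2, -6.6, 0.2]
grip_width: 91.9
```

carry_out --pt "0 0.3 -1.5 0 0.5"

```text
time: 8.05
tool_pos: [471.5, -26.6, 73.0]
tcp_rot: [3.139, -0.0, -0.235]
contact_force: [0.2, -5.7, -0.0]
grip_width: 91.8
```

carry_out --pt "0 0.3 -1.5 0 0.5"

```text
time: 8.18
tool_pos: [472.1, -25.4, 73.0]
tcp_rot: [3.139, -0.0, -0.244]
contact_force: [1.2, -5.9, -0.6]
grip_width: 91.8
```

carry_out --pt "0 0.3 -1.5 0 0.5"

```text
time: 8.3
tool_pos: [472.7, -24.2, 72.9]
tcp_rot: [3.138, -0.0, -0.253]
contact_force: [0.0, -4.6, 0.1]
grip_width: 91.8
```

The force is falling, so break-over has begun. I push through it, aiming well short of the handle's stop.

carry_out --pt "0 0.6 -3 0 1" --pt "0 1.3 -5.9 0 2"

```text
time: 8.55
tool_pos: [475.5, -18.8, 72.9]
tcp_rot: [3.138, -0.0, -0.289]
contact_force: [0.8, -5.0, 0.1]
grip_width: 92.2
```

```bash
python3 a.py pics/w5.png; python3 - <<'E'
from plant import bot
import cv2,pickle
for n in ("scene","top"):
    c=bot.capture(n);pickle.dump(c,open(n+"5.pkl","wb"));cv2.imwrite(f"pics/{n}5.png",c["color"][:,:,::-1])
    if n=="top":cv2.imwrite("pics/top5z.png",cv2.resize(c["color"][150:350,280:480,::-1],(600,600),interpolation=cv2.INTER_CUBIC))
print(bot.get_obs()["contact_force"],bot.get_obs()["moment"])
E
```

```text
yaw -0.2889289682701024 push reaction (tool y) 4.613992529842026 along 2.1892978749310483
TCP polar about nut 171.88639900505916 tcp ang -0.4852008437072368
[-0.29452877 -4.25439285  0.56758927] [-0.58497989 -0.04480207  0.07344083]
```

View pics/w5.png

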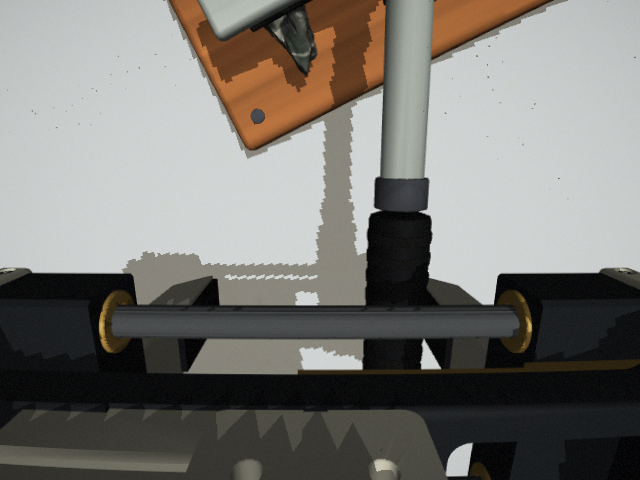

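View pics/top5z.png

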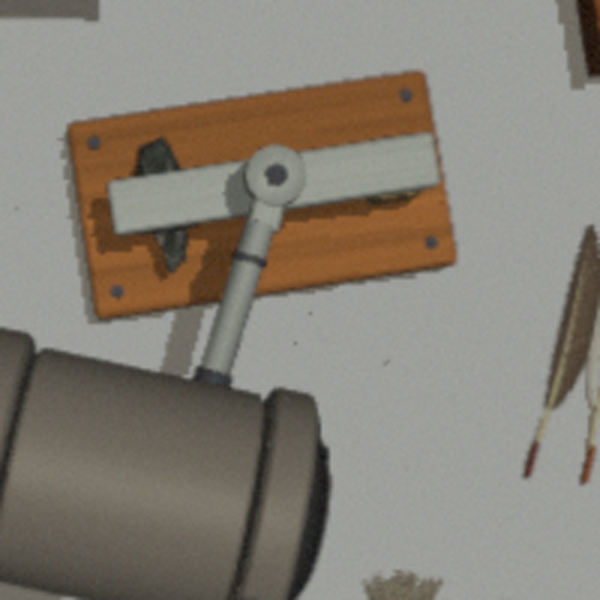

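View pics/scene5.png

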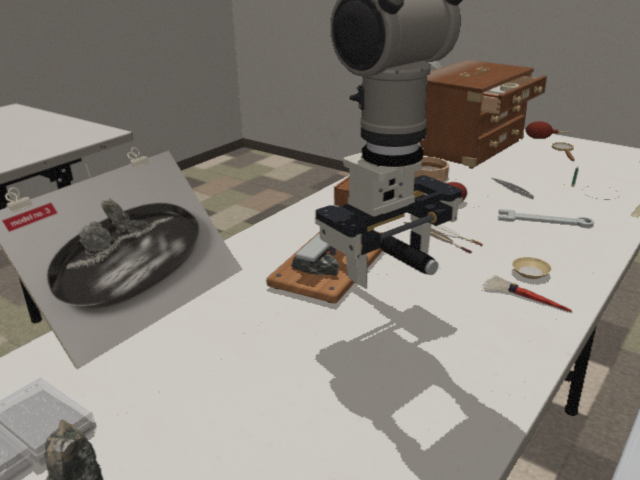

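The board hasn't moved, and the handle still lies parallel to the tool against the right finger. I go on in small steps, watching for a further fall in force or a rise at the stop.

carry_out --pt "0 0.6 -3 0 1"

```text
time: 8.82
tool_pos: [476.9, -16.0, 72.9]
tcp_rot: [3.138, -0.0, -0.306]
contact_force: [1.2, -3.5, -0.2]
grip_width: 91.7
```

carry_out --pt "0 0.6 -3 0 1"

```text
time: 8.95
tool_pos: [478.5, -13.1, 72.9]
tcp_rot: [3.139, -0.0, -0.325]
contact_force: [1.5, -3.7, 0.9]
grip_width: 91.8
```

carry_out --pt "0 0.6 -3 0 1"

```text
time: 9.07
tool_pos: [480.2, -10.1, 72.9]
tcp_rot: [3.139, -0.0, -0.343]
contact_force: [1.2, -2.7, 0.3]
grip_width: 91.9
```

carry_out --pt "0 0.3 -1.5 0 0.5" --pt "0 0.3 -1.5 0 0.5"

```text
time: 9.32
tool_pos: [480.9, -8.4, 72.8]
tcp_rot: [3.139, 0.0, -0.352]
contact_force: [0.4, -2.0, 0.9]
grip_width: 91.7
```

The force fell from about 6.6 N to 2.0 N, so the wrench has clicked. Now I back off along the reverse arc so the handle springs back with the finger, then centre the jaws.

carry_out --pt "0 -0.7 6 0 -2" --pt "0 -1.5 12 0 -4" --pt "0 -2.2 18 0 -6" --pt "0 -3 24 0 -8" --pt "0 -2 31 0 -8" --pt "0 -1 38 0 -8" --pt "0 0 45 0 -8" --pt "0 1 52 0 -8" --pt "0 1.6 57 0 -8" --pt "0 1.6 57 0 -8"

```text
time: 10.58
tool_pos: [462.6, -62.8, 73.0]
tcp_rot: [3.139, 0.001, -0.213]
contact_force: [0.1, 0.1, -0.5]
grip_width: 91.7
```

```bash
python3 a.py pics/w6.png
```

```text
yaw -0.21314634135283184 push reaction (tool y) -0.13355264210466583 along 0.11882701929782419
TCP polar about nut 168.81455871703832 tcp ang -0.21621489037227284
```

View pics/w6.png

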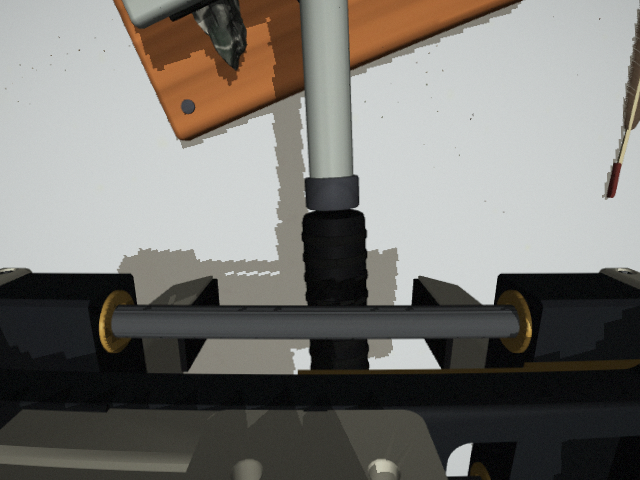

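The handle sprang back (grip at columns 305–367) and clears both pads (at 215 and 413). Next I lift straight up.

carry_out --pt "0 0 0 -20 0" --pt "0 0 0 -50 0" --pt "0 0 0 -90 0" --pt "0 0 0 -130 0" --pt "0 0 0 -150 0" --pt "0 0 0 -150 0"

```text
time: 11.38
tool_pos: [463.5, -62.2, 224.2]
tcp_rot: [3.139, -0.003, -0.213]
contact_force: [0.1, 0.2, -0.6]
grip_width: 91.8
```

carry_out --pt "0 0 40 0 0" --pt "0 0 90 0 0" --pt "0 0 140 0 0" --pt "0 0 190 0 0" --pt "0 0 230 0 0" --pt "0 0 230 0 0"

```text
time: 12.12
tool_pos: [413.9, -288.8, 222.9]
tcp_rot: [3.14, -0.001, -0.216]
contact_force: [0.3, 0.6, -0.4]
grip_width: 91.8
```

```bash
python3 - <<'E'
from plant import bot
from h import *
c=bot.capture("top");cv2.imwrite("pics/top7.png",c["color"][:,:,::-1])
print(bot.get_obs()["contact_force"])
pickle.dump(c,open("top7.pkl","wb"))
E
```

```text
[-0.64396673  0.14274799 -0.19989701]
```

View pics/top7.png

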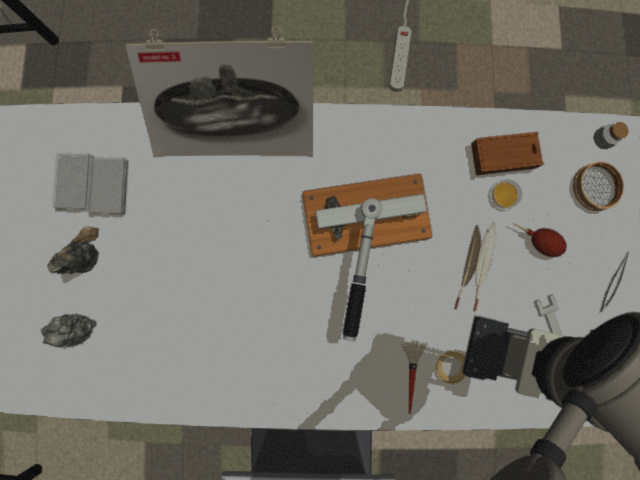

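```bash
python3 - <<'E'
from h import *
c=pickle.load(open("top7.pkl","rb"))
m,st,ce=grip(c,(335,275,375,345));ys,xs=np.nonzero(m);P=onz(c,np.c_[xs,ys],91)[:,:2]
u,s,vt=np.linalg.svd(P-P.mean(0),full_matrices=False);a=vt[0]*np.sign(vt[0][0])
print(P.mean(0),np.ptp((P-P.mean(0))@a),"turned",np.radians(22.455)-np.arctan2(a[1],a[0]),"nut",P.mean(0)+170*a)
v=np.array([627.7,-98.8])-P.mean(0);print("turned by centre",np.radians(22.455)-np.arctan2(v[1],v[0]))
E
```

```text
[459.91668158 -72.50400027] 84.08540750053217 turned 0.5472924303320253 nut [627.8686897  -98.81223032]
turned by centre 0.5473749973551143
```

The handle rests straight, turned 0.547 rad from the start. That matches the turn at which the force began to rise, so the nut hasn't backed off. I'm handing in.

```bash
python3 -c "
from plant import bot
print(bot.close_job())"
```

```text
the job is handed in; nothing more can be done
None
```

The wrench was turned clockwise until it clicked, then let go, and the job is handed in. No verdict was reported; the checks below come from force readings and pictures, since the joint values themselves can't be read.

- **Turning:** I straddled the grip with open jaws and pushed it with the trailing finger along an arc about the nut. It ran at about 1.5–2 N, and the force began to rise at about 0.55 rad of turn.
- **Click:** The force peaked at about 6.6 N, roughly 0.045 rad of stud twist against the 0.08 limit. It fell to 2.0 N over the next 0.13 rad of tool turn. I stopped there, before any rise against the handle's stop.
- **Slower than expected:** The force stayed near 6 N for a few small steps before falling, rather than dropping at once. I continued only after checking by camera that the board had not moved and the handle was still against the finger.
- **Let go:** After backing off, the force read about 0 and the handle had sprung back about 0.2 rad. The last top view shows it at rest at 0.547 rad from its start, so the nut has not backed off.
- **Robot clear:** The gripper was lifted and moved away to (414, -289, 223) and touches nothing. The last move ended at 12.1 s of the 40 s allowed.

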